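Make up a tubing kit and a filter kit on the cleanroom bench

TASK

Make up two kits from the stock on the blue sheet. Tubing kit, in the tote: slide the divider towards the end with the grey grip so that the long manifold (four barbs) lies flat and straight along the tote in the longer compartment, and lay the tee connector flat in the short compartment at the grey-grip end. Filter kit, in the tray: stand the capsule filter upright and centred on the large grey disc and the bottle cap, ports up, centred on the small one; leave the short manifold and the steel ferrule where they are.

Things in the scene. Friction and masses are not known exactly. Their poses are not given: they have to be found in the camera images.
- manifold_c (a point): Long manifold, one of the stock: white plastic bar 18 mm wide (x), 120 mm long (y), 18 mm high, lying flat, with four 13 mm high hose barbs in a row along the middle of its top (31 mm high in all). Point: centre of the bar, 9 mm above its underside; z up, y along the bar. Stiff plain sides, good to grip across the middle. Part of the tubing kit.
- tee_c (a point): Tee connector, one of the stock: white plastic hose tee lying flat, 18 mm high. The straight run is 44 mm long along its x, the side branch reaches 22 mm from the centre along its +y. Point: centre of the 20 mm hub, where run and branch meet, 9 mm above its underside; z up. Part of the tubing kit.
- filter_c (a point): Capsule filter, one of the stock: white upright cylinder 50 mm in diameter and 50 mm high with fine grey ribs, and above it a cone and a hose barb, 70 mm high in all. Point: on its axis, 35 mm above its underside; z up. Part of the filter kit.
- cap_c (a point): Bottle cap with ports, one of the stock: white disc-like screw cap 45 mm in diameter and 24 mm high, standing on its open side, with two 8 mm tube ports on top (38 mm high in all) spaced along its x. Point: on its axis, 12 mm above its underside; z up. Part of the filter kit.
- tote_in (a point): Tote of the tubing kit, fixed on the bench: white open box 120 mm wide (x) and 220 mm long (y) outside, walls 4 mm thick and 30 mm high, floor 4 mm thick; inside 112 by 212 mm. Point: centre of the inner floor, 4 mm above the bench; y runs along the tote towards the end that has a grey grip bar outside it (70 mm wide, 12 mm deep). The sliding divider crosses it.
- divider (a joint): Position of the tote's divider along the tote's y, in m: 0 is mid-length, positive is towards the end with the grey grip; travel -0.07 to 0.07. It slides with about 1.5 N of friction and stays where it is left. At the start it stands between -0.045 and 0.005, so that the compartment away from the grey grip is at most 108 mm long, too short for the long manifold lying straight along the tote.
- divider_tab (a point): Grey divider of the tote: a panel 6 mm thick (y) across the whole width, its top level with the tote's walls, and on its middle an upright grip tab 50 mm wide (x), 10 mm thick (y), rising from 30 to 60 mm above the bench. Point: middle of the upper part of the tab, 48 mm above the bench (12 mm below the tab's top); y is the sliding direction, towards the grey-grip end.
- tray_in (a point): Tray of the filter kit, fixed on the bench: white open tray 120 mm wide (x), 220 mm long (y) outside, walls 4 mm thick and 20 mm high, floor 4 mm thick, no divider. Two flat grey discs on its floor mark the places: the large one (66 mm across) at y = -52 mm for the filter, the small one (54 mm across) at y = +52 mm for the cap, both at x = 0. Point: centre of the inner floor, 4 mm above the bench.
- short_manifold_c (a point): Short manifold, belongs to no kit: like the long one but only 60 mm long with two barbs (18 mm wide, 18 mm high), lying on the bench on the robot's side. Point: centre of the bar, 9 mm above its underside.
- ferrule_c (a point): Steel ferrule, belongs to no kit: stepped disc 30 mm across at the foot, 18 mm across above, 18 mm high, standing amid the stock on the blue sheet. Point: on its axis, half-way up.
There are look-alikes about, which are no part of the job. Leave any black or orange look-alike of the part that bears cap_c alone.

How it is judged (in metres and radians):
At the end, for the whole second after the job is handed in: Divider over 15 mm past middle to grey grip; long manifold flat on tote floor on its other side, along tote within 0.2 rad; tee flat between divider and grey-grip end (heights within 5 mm). Filter and cap upright within 0.15 rad, each within 15 mm in x and y of its disc. At rest (value of joint divider above 0.015 m and x of manifold_c in the frame of tote_in between -0.048 and 0.048 m and y of manifold_c in the frame of tote_in between -0.05 and 0.012 m and z of manifold_c in the frame of tote_in between 0.004 and 0.014 m and angle between the y axis of manifold_c and the y axis of tote_in, either way round below 0.2 rad and angle between each of manifold_c, filter_c, cap_c's own z axis and vertical below 0.15 rad and y of manifold_c in the frame of divider_tab below -0.055 m and x of tee_c in the frame of tote_in between -0.05 and 0.05 m and z of tee_c in the frame of tote_in between 0.004 and 0.014 m and y of tee_c in the frame of tote_in below 0.106 m and y of tee_c in the frame of divider_tab above 0.008 m and x of filter_c in the frame of tray_in between -0.015 and 0.015 m and y of filter_c in the frame of tray_in between -0.067 and -0.037 m and z of filter_c in the frame of tray_in between 0.029 and 0.041 m and x of cap_c in the frame of tray_in between -0.015 and 0.015 m and y of cap_c in the frame of tray_in between 0.037 and 0.067 m and z of cap_c in the frame of tray_in between 0.006 and 0.018 m and linear speed of each of manifold, tee, filter, cap below 0.02 m/s and velocity of joint divider between -0.01 and 0.01 m/s); the robot touches nothing.
It fails at once if the short manifold is moved more than 25 mm (distance of short_manifold_c from where it was at the start of the episode above 0.025 m).
It fails at once if the ferrule is moved more than 25 mm (distance of ferrule_c from where it was at the start of the episode above 0.025 m).
It also fails if it takes over 128 s, if anything falls off the work surface, if the arm or the gripper's body presses on something with over 40 N, if the wrist force passes 120 N, or if a joint passes its speed limit or range.

ROBOT

A 6-joint arm with a two-finger parallel gripper is mounted at the origin on the work surface. World frame = base frame: x ahead of the robot, y to its left, z up, the work surface at z = 0. Lengths are in mm, angles in rad, forces in N, time in s.
With the tool pointing down it reaches from about 350 to 875 mm from the base axis. Payload 4.2 kg.
Tool frame: the origin (TCP) lies between the finger pads; the fingertips stand 11 mm ahead of it and the grasp point (between the pads) lies 8 mm behind it; z points along the fingers, y is the direction in which the jaws open and shut (so a half turn about z gives the same grasp; the last joint's range is limited). The gripper opens to 85 mm and grips with 20 to 120 N. Pads are 22 mm wide; open, the fingers measure 114 mm over their backs; the gripper's body (76 mm by 85 mm) begins 54 mm behind the grasp point. The pads swing forward as they close: fully open they stand 13 mm farther back than shut.
Start: joints at [-1.044, 0.385, 0.008, 0, -1.194, -0.259], TCP at [165.398, -602.696, 242.312] pointing down, gripper open.
Joint ranges: [-3.14, 3.14], [-1.21, 2.06], [-1.07, 1.41], [-3.16, 2.05], [-2.99, -0.16], [-3.1, 3.1]. Speed limits (rad/s): [2.79, 2.79, 3.14, 3.14, 3.14, 3.14].

INTERFACE

Orientations are given as a unit quaternion [x, y, z, w].
In Python, from bench import * gives the robot as it stands.
- The arm moves only by the tool servo_tool, never from a script. Its argument "rows" is a list of rows, each a list of 7 numbers: the opening, from 0 (shut) to 1 (fully open), then the shift along the tool's x, y, z in cm, then the turn, a rotation vector about the tool's x, y, z in degrees. A call has 1 to 12 rows; each row shifts and turns the commanded pose from where the row before left it, along the tool's axes as they then stand; what a row does not reach is not made up. A row lasts 1/10 s, in which the tool goes at most 50 mm and 8.59 degrees, less where a joint would pass 70% of its speed; a pose out of reach is approached as far as the arm can. A call is refused whole if a number of a shift passes 5 or a number of a turn 8.59, either way. A call with a gripper value outside its range is refused whole. The fingers move at their own pace and stop on an object; the grip force is fixed at half the most. Time passes only in rows, so rows that do not move let the fingers close. It gives the time, the measured TCP pose, the force and the opening at its end, in the units of the state.
- read_state(): the state, without advancing time (a new reading comes with each control period).
- get_image(name): name is "scene" or "top"; returns a dict with "image" (384x512x3 uint8, red, green, blue), "mtx" (3x3 intrinsics, pixels), "extrinsics" (4x4, takes a point from camera to world coordinates). Camera axes: x right, y up, looking along -z (the intrinsics and any distortion apply to the point x, -y, -z); pixel columns grow to the right and rows downward; lengths in mm; the calibration is good to about 2 mm. A picture is of the moment at which its call begins. There is no depth.
- job_done(): hands the job in, once; it reports no verdict.
The state is a dict: "clock": time; "joints": joint angles; "joint_vel": joint speeds; "joint_efforts": joint torques, N m; "position": TCP position; "ee_rot": TCP orientation; "contact_force": force on the tool from outside, world axes, zero at the start; "wrist_torque": the same for the moment, N m; "gripper_width": finger opening in mm.
Only numpy, scipy, OpenCV 4.12 (cv2) and the standard library are available. Lean on these libraries where they do the work, as an engineer would, in place of code of your own. Each camera call takes 0.05 s, during which the arm holds its last target. There are 200 camera calls.

## Working session

There is one attempt and no reset: what is moved stays moved. The work goes in short steps, Python scripts to look and compute and a tool call to move; the robot and the scene stay as the last step left them, time stands still between calls to the robot, and variables do not carry over. Pictures are saved under pics/ and viewed, about 12 in all and at most 16, crops included, and the job is handed in when it is done.

Besides the shell and the picture viewer there is one more tool, called after ">>>" as name([rows], argument=value, ...), one row to a line, values as JSON. servo_tool: Moves the arm, as the interface text tells. Its arguments: {"type":"object","properties":{"rows":{"type":"array","items":{"type":"array","items":{"type":"number"}}}},"required":["rows"]}

```bash
ls; mkdir -p pics
python3 - <<'E'
from bench import *
import cv2,numpy as np,pickle
s=read_state();print(s)
for n in("top","scene"):
    d=get_image(n);pickle.dump(d,open(f'pics/{n}0.pkl','wb'))
    cv2.imwrite(f'pics/{n}0.png',cv2.resize(d['image'][:,:,::-1],(800,600),interpolation=cv2.INTER_CUBIC))
    print(n,d['mtx'],d['extrinsics'],[k for k in d])
E
```

```text
pics
{'clock': 0.0, 'joints': array([-1.04442356e+00,  3.85570242e-01,  6.60440968e-03, -5.03513933e-04,
       -1.19401027e+00, -2.58604033e-01]), 'joint_vel': array([-0.00078967,  0.00098968, -0.00152317, -0.00075243,  0.0011149 ,
        0.00041462]), 'joint_efforts': array([ 7.12510282e-04, -3.92287982e+01,  1.88400793e+01,  4.18635160e+00,
       -4.59115603e-03, -1.41400159e-05]), 'position': array([ 165.2312063 , -602.16997276,  241.2042547 ]), 'ee_rot': array([-1.33392607e-01,  9.91062647e-01,  1.09651266e-03, -2.00666857e-04]), 'contact_force': array([ 0.26227846,  0.49216903, -1.02732891]), 'wrist_torque': array([ 0.02217845, -0.03734153, -0.02334207]), 'gripper_width': 85.40647355569833}
top [[352.80003649   0.         257.54848777]
 [  0.         352.80003649 188.29266153]
 [  0.           0.           1.        ]] [[ 2.52331188e-02  9.91329928e-01 -1.28950626e-01  3.71480806e+02]
 [-9.99670893e-01  2.56188823e-02  1.33345907e-03 -2.36342668e-01]
 [ 4.62546879e-03  1.28874540e-01  9.91650119e-01  8.73793946e+02]
 [ 0.00000000e+00  0.00000000e+00  0.00000000e+00  1.00000000e+00]] ['image', 'mtx', 'extrinsics']
scene [[352.79843589   0.         263.59971207]
 [  0.         352.79843589 184.63117477]
 [  0.           0.           1.        ]] [[ 3.31092561e-01 -7.87089107e-01  5.20450241e-01  9.74076810e+02]
 [ 9.43546074e-01  2.70358927e-01 -1.91381445e-01 -1.64967407e+02]
 [ 9.92588222e-03  5.54433754e-01  8.32168666e-01  8.05995780e+02]
 [ 0.00000000e+00  0.00000000e+00  0.00000000e+00  1.00000000e+00]] ['image', 'mtx', 'extrinsics']
```

View pics/top0.png

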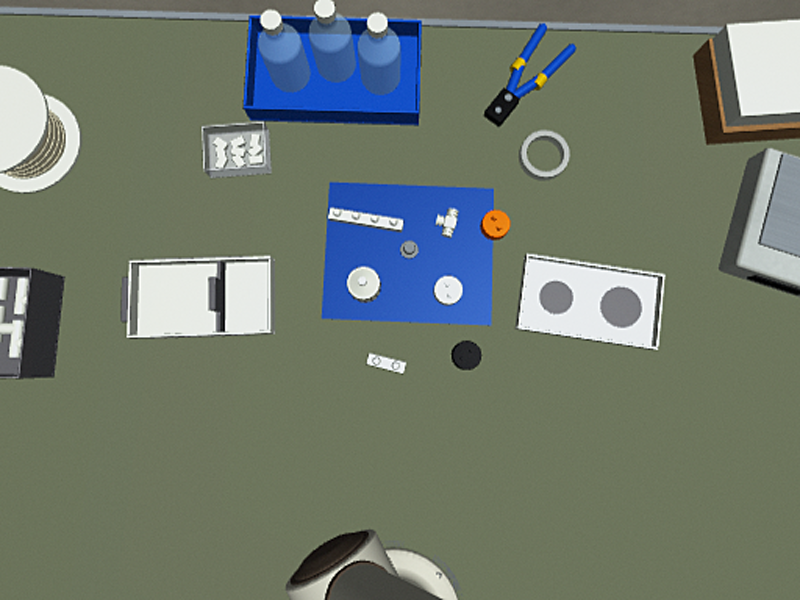

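View pics/scene0.png

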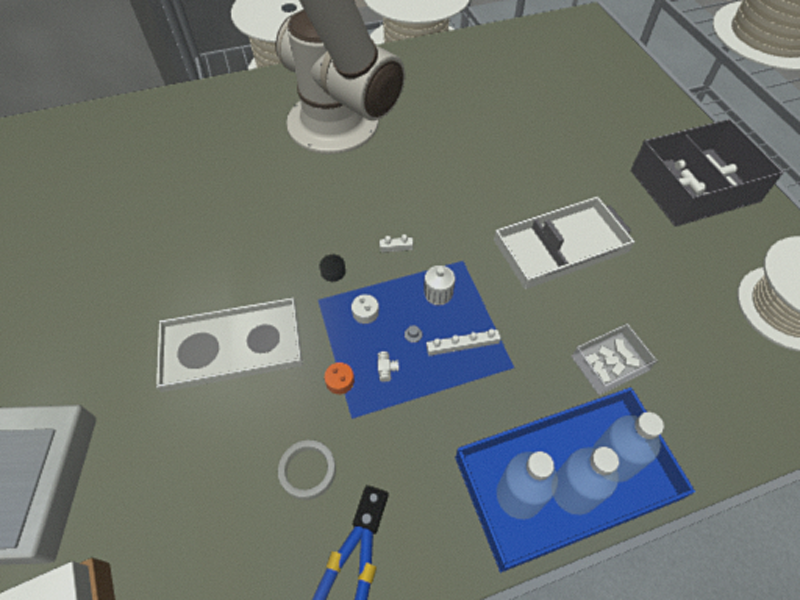

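The top view shows the candidates (display pixels):
- **Manifolds:** the long one with four barbs is at (366,218). The short one with two barbs is at (386,363) and stays.
- **Tee:** it is at (448,221). The look-alikes are in the black bin and the clear box, off the sheet.
- **Caps:** the white one on the sheet is at (448,290). Orange (496,224) and black (466,355) are decoys.
- **Filter:** it is at (363,284).
- **Ferrule:** it is at (409,249) and stays.
- **Tote and tray:** the tote is on the left with the grey grip on its left (+y) end and the divider tab at (214,294). The tray is on the right.

Next I'll measure and take an enlarged crop.

```bash
cat > h.py <<'E'
import numpy as np,cv2,pickle
def load(f): return pickle.load(open(f,'rb'))
def ray(d,uv):
    uv=np.atleast_2d(uv).astype(float);K=d['mtx'];E=d['extrinsics']
    c=np.c_[(uv[:,0]-K[0,2])/K[0,0],-(uv[:,1]-K[1,2])/K[1,1],-np.ones(len(uv))]
    return E[:3,3],c@E[:3,:3].T
def plane(d,uv,z):
    o,r=ray(d,uv);return o+r*((z-o[2])/r[:,2])[:,None]
def proj(d,P):
    P=np.atleast_2d(P);E=d['extrinsics'];K=d['mtx'];c=(P-E[:3,3])@E[:3,:3]
    return np.c_[K[0,0]*c[:,0]/-c[:,2]+K[0,2],K[1,1]*-c[:,1]/-c[:,2]+K[1,2]]
def blobs(m,lo=15):
    return sorted([c for c in cv2.findContours(m.astype(np.uint8),cv2.RETR_EXTERNAL,cv2.CHAIN_APPROX_NONE)[0] if cv2.contourArea(c)>lo],key=cv2.contourArea)
def rect(d,c,z):
    w=plane(d,c[:,0],z)[:,:2].astype(np.float32);(a,b),s,t=cv2.minAreaRect(w)
    return np.round([a,b,*s,t],1)
E
python3 - <<'E'
from h import *
for n in("top","scene"):
    d=load(f'pics/{n}0.pkl');im=d['image'];hsv=cv2.cvtColor(im,cv2.COLOR_RGB2HSV)
    w=(hsv[...,1]<75)&(hsv[...,2]>115)
    print(n)
    for c in blobs(w,25):
        p=plane(d,c[:,0],0).mean(0)
        if 300<p[0]<720 and abs(p[1])<500:
            x,y,ww,hh=cv2.boundingRect(c);print('white px',x,y,ww,hh,'z0',rect(d,c,0),'z12',rect(d,c,12),'z24',rect(d,c,24),'z30',rect(d,c,30))
    g=(hsv[...,1]<60)&(hsv[...,2]<135)&(hsv[...,2]>25)
    for c in blobs(g,15):
        p=plane(d,c[:,0],0).mean(0)
        if 300<p[0]<720 and abs(p[1])<500:
            x,y,ww,hh=cv2.boundingRect(c);print('grey px',x,y,ww,hh,'z5',rect(d,c,5),'z60',rect(d,c,60)[:2])
a=load('pics/top0.pkl')['image'][110:245,200:325,::-1];b=load('pics/top0.pkl')['image'][155:225,70:185,::-1]
a=cv2.resize(a,None,fx=4.4,fy=4.4,interpolation=cv2.INTER_CUBIC);
cv2.imwrite('pics/crop1.png',a)
E
```

```text
top
white px 0 10 512 374 z0 [4.9470e+02 1.2800e+01 9.3510e+02 1.3457e+03 1.3000e+00] z12 [4.9300e+02 1.2600e+01 9.2220e+02 1.3272e+03 1.3000e+00] z24 [4.9130e+02 1.2400e+01 9.0940e+02 1.3088e+03 1.3000e+00] z30 [ 490.5   12.4  902.9 1299.5    1.3]
grey px 0 0 512 384 z5 [5.0880e+02 6.0000e-01 9.6460e+02 1.3635e+03 1.6000e+00] z60 [500.1   0.6]
scene
white px 356 236 15 11 z0 [710.2 197.3  29.2  31.7  45.3] z12 [714.1 191.9  28.8  31.2  45.3] z24 [718.1 186.5  28.3  30.8  45.3] z30 [720.  183.8  28.1  30.5  45.3]
white px 279 154 18 15 z0 [419.  104.9  52.4  39.9  21.2] z12 [427.3 100.9  51.6  39.3  21.2] z24 [435.5  96.9  50.9  38.7  21.2] z30 [439.6  94.9  50.5  38.4  21.2]
white px 360 196 21 17 z0 [619.6 266.5  48.5  49.3  71. ] z12 [624.8 260.1  47.7  48.6  71. ] z24 [630.1 253.7  47.   47.8  71. ] z30 [632.8 250.5  46.7  47.5  71. ]
white px 259 208 11 11 z0 [556.   -8.3  28.1  25.6  21.7] z12 [562.2 -10.6  27.7  25.2  21.7] z24 [568.4 -13.   27.3  24.8  21.7] z30 [571.5 -14.1  27.1  24.6  21.7]
white px 242 225 13 19 z0 [597.3 -65.7  30.3  50.1  72.6] z12 [602.9 -67.2  29.8  4
[... 311 characters left out ...]
[601.   63.3 123.9  28.2  82. ] z24 [606.6  59.8 122.   27.7  82. ] z30 [609.4  58.1 121.1  27.5  82. ]
white px 343 207 79 48 z0 [682.3 266.6 141.2 160.4   9.9] z12 [686.6 260.2 139.1 158.    9.9] z24 [691.  253.8 137.  155.6   9.9] z30 [693.1 250.6 136.  154.4   9.9]
white px 284 124 123 98 z0 [486.9 288.  300.2 326.9   1.9] z12 [494.2 281.3 295.8 322.    1.9] z24 [501.4 274.5 291.3 317.2   1.9] z30 [505.  271.1 289.  314.7   1.9]
white px 0 122 308 262 z0 [ 497.6 -294.   736.5  716.1   73.2] z12 [ 504.7 -292.1  725.6  705.4   73.2] z24 [ 511.8 -290.2  714.6  694.8   73.2] z30 [ 515.3 -289.2  709.1  689.5   73.2]
grey px 0 0 512 384 z5 [ 236.3   27.  2011.3 1403.8   71.7] z60 [287.   13.8]
```

View pics/crop1.png

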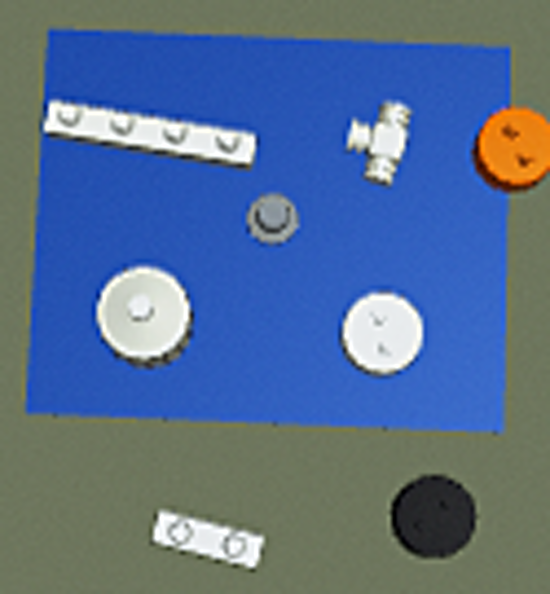

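The crop confirms the long manifold (four barbs), the tee with its branch towards +y, the white filter, the white cap with two ports at (380,333), and the grey ferrule at (272,218). I'll measure with tighter masks.

Run:
```python
from h import *
d=load('pics/top0.pkl');im=d['image'];hsv=cv2.cvtColor(im,cv2.COLOR_RGB2HSV)
print('bench hsv',hsv[260,200],'disc',hsv[190,356],'tab',hsv[187,137],'grip',hsv[190,80])
w=(hsv[...,1]<40)&(hsv[...,2]>140)
f=lambda c,z:rect(d,c,z).tolist()
for c in blobs(w,25):
    p=plane(d,c[:,0],0).mean(0)
    if 300<p[0]<700 and abs(p[1])<460:
        x,y,ww,hh=cv2.boundingRect(c);print('W',x,y,ww,hh,'z18',f(c,18),'z24',f(c,24),'z50',f(c,50),'z30',f(c,30),'z20',f(c,20))
g=(hsv[...,1]<35)&(hsv[...,2]<140)
for c in blobs(g,15):
    p=plane(d,c[:,0],0).mean(0)
    if 300<p[0]<700 and abs(p[1])<460:
        x,y,ww,hh=cv2.boundingRect(c);print('G',x,y,ww,hh,'z4',f(c,4),'z18',f(c,18),'z60',f(c,60))
# filter barb tip triangulation, (top crop pix ; scene display pix)
s=load('pics/scene0.pkl')
def tri(a,b):
    o1,r1=ray(d,a);o2,r2=ray(s,b);r1=r1[0];r2=r2[0]
    t=np.linalg.lstsq(np.c_[r1,-r2],o2-o1,rcond=None)[0];p,q=o1+t[0]*r1,o2+t[1]*r2;return (p+q)/2,np.linalg.norm(p-q)
S=lambda u,v:((u+.5)/1.5625-.5,(v+.5)/1.5625-.5)
print('filt tip',tri((200+140/4.4,110+306/4.4),S(440,269)), plane(d,[(200+140/4.4,110+306/4.4)],70))
print('ferrule',plane(d,[(200+272/4.4,110+214/4.4)],18))
print('tab ends z60',plane(d,[S(210,276),S(210,310),S(220,276),S(220,310)],60))
print('tab px corners tote rim z30',plane(d,[S(130,262),S(271,257),S(273,333),S(129,338)],30))
print('tray rim z20',plane(d,[S(527,254),S(664,273),S(658,349),S(517,328)],20),'discs',plane(d,[S(556,297),S(621,307)],4))
```

```text
bench hsv [ 43  54 119] disc [120  10 131] tab [113  10 100] grip [120   9 111]
W 257 155 10 10 z18 [554.8, -9.4, 22.7, 22.3, 1.5] z24 [553.5, -9.3, 22.5, 22.1, 1.5] z50 [547.9, -9.0, 21.8, 21.4, 1.5] z30 [552.2, -9.2, 22.4, 22.0, 1.5] z20 [554.4, -9.3, 22.6, 22.2, 1.5]
W 279 134 14 18 z18 [602.2, -67.1, 30.2, 44.0, 77.3] z24 [600.6, -66.6, 30.0, 43.7, 77.3] z50 [593.6, -64.6, 29.0, 42.4, 77.3] z30 [599.0, -66.2, 29.7, 43.4, 77.3] z20 [601.7, -67.0, 30.1, 43.9, 77.3]
W 235 226 25 13 z18 [376.2, 21.9, 58.4, 18.5, 77.5] z24 [376.2, 21.7, 58.0, 18.4, 77.5] z50 [376.0, 21.1, 56.2, 17.8, 77.5] z30 [376.1, 21.6, 57.6, 18.3, 77.5] z20 [376.2, 21.9, 58.3, 18.5, 77.5]
W 278 177 18 18 z18 [491.6, -72.1, 42.1, 41.7, 1.0] z24 [490.7, -71.6, 41.8, 41.4, 1.0] z50 [487.1, -69.4, 40.5, 40.1, 1.0] z30 [489.9, -71.1, 41.5, 41.1, 1.0] z20 [491.3, -72.0, 42.0, 41.6, 1.0]
W 210 133 48 14 z18 [603.0, 61.1, 118.9, 16.8, 81.8] z24 [601.4, 60.6, 118.0, 16.7, 81.8] z50 [594.3, 58.8, 114.4, 16.2, 81.8] z30 [599.7, 60.2, 117.2, 16.6, 81.8] z20 [602.5, 60.9, 118.6, 16.8, 81.8]
W 222 171 21 21 z18 [499.5, 61.2, 4
[... 1876 characters left out ...]
55 -10.07754824  18.        ]]
tab ends z60 [[497.69452675 286.9372734   60.        ]
 [446.77509995 283.3575959   60.        ]
 [498.08194166 272.03755657  60.        ]
 [447.15513928 268.57639054  60.        ]]
tab px corners tote rim z30 [[521.09783057 422.97579295  30.        ]
 [534.70060943 204.91988771  30.        ]
 [416.7620178  195.25431841  30.        ]
 [403.5597782  414.0394078   30.        ]]
tray rim z20 [[ 552.00661675 -195.91379584   20.        ]
 [ 527.20777669 -411.49949783   20.        ]
 [ 407.77678576 -397.9278356    20.        ]
 [ 434.68465101 -179.94162052   20.        ]] discs [[ 486.86047284 -245.5220218     4.        ]
 [ 473.50288457 -348.76273776    4.        ]]
```

```bash
cat >> h.py <<'E'
def plan(x,y,z,t):
    "turn about tool z (deg), then shift along the turned tool axes (cm); t = yaw of jaw axis from world y"
    from bench import read_state
    s=read_state();q=s['ee_rot'];from scipy.spatial.transform import Rotation as R
    M=R.from_quat(q).as_matrix();t0=np.degrees(np.arctan2(-M[0,1],M[1,1]));p=s['position'];r=np.radians(t)
    d=np.array([x,y,z])-p;c,sn=np.cos(r),np.sin(r)
    print('t0 %.1f tilt %s turn_z %.1f shift_cm %s pos %s w %.1f clk %.1f'%(t0,np.round(M[:2,2],3),t0-t,np.round([-(d[0]*c+d[1]*sn)/10,(-d[0]*sn+d[1]*c)/10,-d[2]/10],2),np.round(p,1),s['gripper_width'],s['clock']))
E
python3 -c "
from h import *
plan(491,-72,110,-7)"
```

```text
t0 15.3 tilt [-0.001  0.002] turn_z 22.3 shift_cm [-25.87  56.6   13.13] pos [ 165.3 -602.3  241.3] w 85.6 clk 0.1
```

>>> servo_tool([
  [1, 0, 0, 0.5, 0, 0, 7.4],
  [1, 0, 0, 1, 0, 0, 7.4],
  [1, 0, 0, 1, 0, 0, 7.4],
  [1, -1, 2, 1, 0, 0, 0],
  [1, -2, 4, 1, 0, 0, 0],
  [1, -2, 4, 1, 0, 0, 0],
  [1, -2, 4, 1, 0, 0, 0],
  [1, -2, 4, 1, 0, 0, 0],
  [1, -2, 4, 1, 0, 0, 0],
  [1, -2, 4, 1, 0, 0, 0],
  [1, -2, 4, 0, 0, 0, 0],
  [1, -2, 4, 0, 0, 0, 0],
])

```text
clock: 1.3
position: [375.1, -283.6, 146.8]
ee_rot: [0.06, 0.998, 0.0, -0.001]
contact_force: [1.3, -0.2, 0.3]
gripper_width: 85.6
```

```bash
python3 -c "
from h import *
plan(491,-72,110,-7)"
```

```text
t0 -6.9 tilt [-0.001  0.   ] turn_z 0.1 shift_cm [-8.93 22.42  3.68] pos [ 375.1 -283.6  146.8] w 85.6 clk 1.3
```

>>> servo_tool([
  [1, -1.8, 4.4, 0, 0, 0, 0],
  [1, -1.8, 4.5, 0, 0, 0, 0],
  [1, -1.8, 4.5, 1, 0, 0, 0],
  [1, -1.8, 4.5, 1, 0, 0, 0],
  [1, -1.7, 4.5, 1, 0, 0, 0],
  [1, 0, 0, 2, 0, 0, 0],
  [1, 0, 0, 2.5, 0, 0, 0],
  [1, 0, 0, 2.5, 0, 0, 0],
  [1, 0, 0, 2, 0, 0, 0],
  [1, 0, 0, 1.2, 0, 0, 0],
  [1, 0, 0, 0.5, 0, 0, 0],
  [1, 0, 0, 0, 0, 0, 0],
])

```text
clock: 2.5
position: [489.4, -73.7, 9.7]
ee_rot: [0.06, 0.998, -0.0, -0.001]
contact_force: [-0.1, -0.7, -0.3]
gripper_width: 85.0
```

>>> servo_tool([
  [0, 0, 0, 0, 0, 0, 0],
  [0, 0, 0, 0, 0, 0, 0],
  [0, 0, 0, 0, 0, 0, 0],
  [0, 0, 0, 0, 0, 0, 0],
  [0, 0, 0, 0, 0, 0, 0],
  [0, 0, 0, 0, 0, 0, 0],
  [0, 0, 0, 0, 0, 0, 0],
  [0, 0, 0, 0, 0, 0, 0],
])

```text
clock: 3.3
position: [490.6, -73.6, 11.4]
ee_rot: [0.06, 0.998, 0.0, 0.001]
contact_force: [-0.7, 0.2, 5.1]
gripper_width: 42.7
```

Run:
```python
from h import *
plan(486.8,-245.3,90,-7)
from bench import *
d=get_image('scene');c=d['image'][140:290,170:370,::-1]
cv2.imwrite('pics/g1.png',cv2.resize(c,None,fx=3.5,fy=3.5,interpolation=cv2.INTER_CUBIC))
```

```text
t0 -6.8 tilt [0.002 0.   ] turn_z 0.2 shift_cm [ -1.71 -17.09  -7.86] pos [490.6 -73.6  11.4] w 42.7 clk 3.3
```

View pics/g1.png

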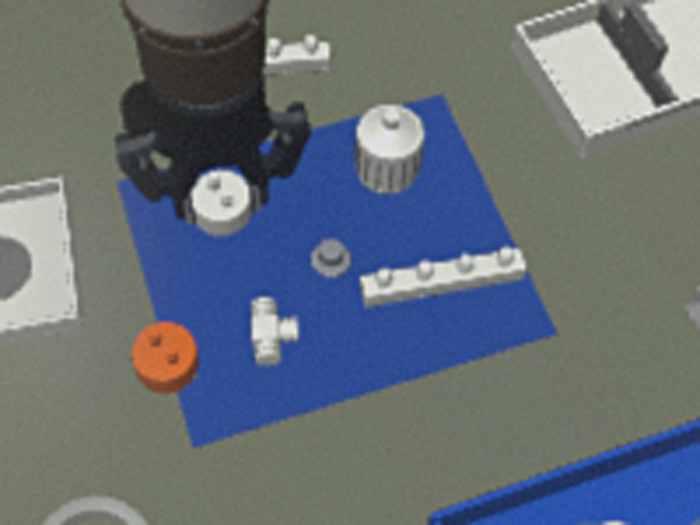

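>>> servo_tool([
  [0, 0, 0, -1, 0, 0, 0],
  [0, 0, 0, -2.5, 0, 0, 0],
  [0, 0, 0, -2.5, 0, 0, 0],
  [0, -0.2, -1.5, -1, 0, 0, 0],
  [0, -0.3, -3, 0, 0, 0, 0],
  [0, -0.3, -3, 0, 0, 0, 0],
  [0, -0.3, -3, 0, 0, 0, 0],
  [0, -0.3, -3, 0, 0, 0, 0],
  [0, -0.3, -2.5, 0, 0, 0, 0],
  [0, 0, -1, 0, 0, 0, 0],
  [0, 0, 0, 0, 0, 0, 0],
])

```text
clock: 4.45
position: [486.0, -245.3, 80.5]
ee_rot: [0.061, 0.998, 0.0, 0.0]
contact_force: [-0.5, 0.2, -0.4]
gripper_width: 43.3
```

Run:
```python
from h import *
plan(486.8,-245.3,16,-7)
from bench import *
d=get_image('scene');c=d['image'][140:290,80:280,::-1]
cv2.imwrite('pics/g2.png',cv2.resize(c,None,fx=3.5,fy=3.5,interpolation=cv2.INTER_CUBIC))
```

```text
t0 -7.0 tilt [0. 0.] turn_z 0.0 shift_cm [-0.08  0.01  6.45] pos [ 486.  -245.3   80.5] w 43.3 clk 4.5
```

View pics/g2.png

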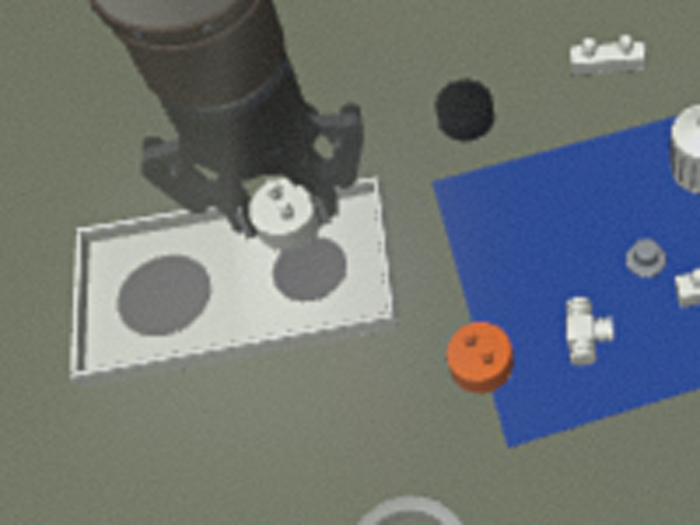

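The scene view shows the cap held level above the small disc at crop (280,205). I'll lower it and release with the jaws only part open, because the tray walls are close.

>>> servo_tool([
  [0, -0.1, 0, 2, 0, 0, 0],
  [0, 0, 0, 2, 0, 0, 0],
  [0, 0, 0, 1.5, 0, 0, 0],
  [0, 0, 0, 0.7, 0, 0, 0],
  [0, 0, 0, 0.3, 0, 0, 0],
  [0, 0, 0, 0, 0, 0, 0],
  [0.7, 0, 0, 0, 0, 0, 0],
  [0.7, 0, 0, 0, 0, 0, 0],
  [0.7, 0, 0, 0, 0, 0, 0],
  [0.7, 0, 0, -2, 0, 0, 0],
  [0.7, 0, 0, -3, 0, 0, 0],
  [0.7, 0, 0, -3, 0, 0, 0],
])

```text
clock: 5.7
position: [487.0, -244.6, 96.0]
ee_rot: [0.06, 0.998, 0.0, -0.001]
contact_force: [0.7, -0.1, 0.1]
gripper_width: 59.7
```

Run:
```python
from h import *
plan(495,59,120,-7)
```

```text
t0 -6.9 tilt [-0.001  0.   ] turn_z 0.1 shift_cm [ 2.91 30.23 -2.4 ] pos [ 487.  -244.6   96. ] w 59.7 clk 5.7
```

>>> servo_tool([
  [1, 0.2, 2, -2.4, 0, 0, 0],
  [1, 0.4, 4, 0, 0, 0, 0],
  [1, 0.4, 4.5, 0, 0, 0, 0],
  [1, 0.4, 4.5, 0, 0, 0, 0],
  [1, 0.4, 4.5, 0, 0, 0, 0],
  [1, 0.4, 4.5, 0, 0, 0, 0],
  [1, 0.4, 4, 0, 0, 0, 0],
  [1, 0.3, 2.2, 0, 0, 0, 0],
  [1, 0, 0, 0, 0, 0, 0],
  [1, 0, 0, 0, 0, 0, 0],
])

```text
clock: 6.7
position: [494.5, 58.8, 119.3]
ee_rot: [0.059, 0.998, -0.0, -0.0]
contact_force: [-0.3, -0.5, -0.3]
gripper_width: 85.7
```

Run:
```python
from h import *
from bench import *
plan(495,59,20,-7)
d=get_image('top');im=d['image'];pickle.dump(d,open('pics/top1.pkl','wb'))
cv2.imwrite('pics/g3.png',cv2.resize(im[100:250,200:430,::-1],None,fx=3.4,fy=3.4,interpolation=cv2.INTER_CUBIC))
hsv=cv2.cvtColor(im,cv2.COLOR_RGB2HSV);g=(hsv[...,1]<35)&(hsv[...,2]<140)
for c in blobs(g,15):
    r=rect(d,c,4)
    if -400<r[1]<-200: print(r)
```

```text
t0 -6.8 tilt [-0. -0.] turn_z 0.2 shift_cm [-0.05  0.02  9.93] pos [494.5  58.8 119.3] w 85.7 clk 6.7
[ 700.4 -212.9   76.1   32.7   57.3]
[ 736.3 -239.    60.6   33.1   49.7]
[ 481.5 -239.4   50.7   36.8   43. ]
[ 474.4 -348.2   59.7   60.5   88.8]
[ 886.7 -254.9  225.1  832.7    1.6]
```

View pics/g3.png

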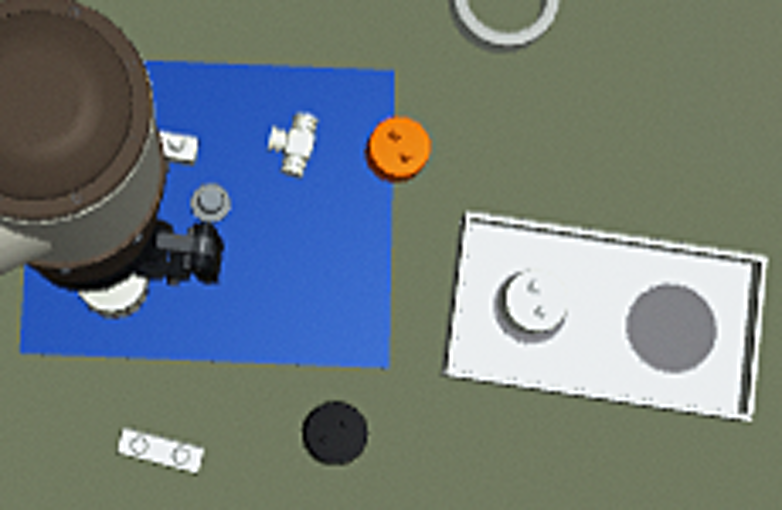

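The cap stands in the small disc, with a crescent of disc left by parallax as expected; its top centre is at crop (538,300), an estimated error under 3 mm. Next is the filter.

>>> servo_tool([
  [1, 0, 0, 2, 0, 0, 0],
  [1, 0, 0, 2.5, 0, 0, 0],
  [1, 0, 0, 2.5, 0, 0, 0],
  [1, 0, 0, 1.9, 0, 0, 0],
  [1, 0, 0, 1, 0, 0, 0],
  [0, 0, 0, 0, 0, 0, 0],
  [0, 0, 0, 0, 0, 0, 0],
  [0, 0, 0, 0, 0, 0, 0],
  [0, 0, 0, 0, 0, 0, 0],
  [0, 0, 0, 0, 0, 0, 0],
  [0, 0, 0, 0, 0, 0, 0],
  [0, 0, 0, 0, 0, 0, 0],
])

```text
clock: 7.95
position: [495.6, 59.0, 21.5]
ee_rot: [0.06, 0.998, 0.0, 0.001]
contact_force: [-0.5, -0.8, 6.2]
gripper_width: 48.9
```

Run:
```python
from h import *
plan(474.1,-348.5,110,-7)
```

```text
t0 -6.8 tilt [0.002 0.001] turn_z 0.2 shift_cm [ -2.83 -40.71  -8.85] pos [495.6  59.   21.5] w 48.9 clk 8.0
```

>>> servo_tool([
  [0, 0, 0, -1.5, 0, 0, 0],
  [0, 0, 0, -2.5, 0, 0, 0],
  [0, 0, 0, -3, 0, 0, 0],
  [0, -0.1, -2, -2, 0, 0, 0],
  [0, -0.3, -4, 0, 0, 0, 0],
  [0, -0.3, -4.5, 0, 0, 0, 0],
  [0, -0.3, -4.5, 0, 0, 0, 0],
  [0, -0.3, -4.5, 0, 0, 0, 0],
  [0, -0.3, -4.5, 0, 0, 0, 0],
  [0, -0.3, -4.5, 0, 0, 0, 0],
  [0, -0.3, -4.5, 0, 0, 0, 0],
  [0, -0.3, -4, 0, 0, 0, 0],
])

```text
clock: 9.15
position: [474.6, -313.4, 110.1]
ee_rot: [0.06, 0.998, 0.0, -0.0]
contact_force: [0.7, -0.2, -1.2]
gripper_width: 49.0
```

>>> servo_tool([
  [0, -0.2, -2.6, 0, 0, 0, 0],
  [0, -0.1, -1.2, 0, 0, 0, 0],
  [0, 0, 0, 0, 0, 0, 0],
  [0, 0, 0, 0, 0, 0, 0],
])

```text
clock: 9.55
position: [473.5, -348.8, 110.0]
ee_rot: [0.06, 0.998, 0.0, -0.0]
contact_force: [-1.7, -0.1, -0.8]
gripper_width: 48.9
```

Run:
```python
from h import *
plan(474.1,-348.5,26,-7)
```

```text
t0 -6.9 tilt [-0.001  0.001] turn_z 0.1 shift_cm [-0.05  0.04  8.4 ] pos [ 473.5 -348.8  110. ] w 48.9 clk 9.6
```

>>> servo_tool([
  [0, 0, 0, 2, 0, 0, 0],
  [0, 0, 0, 2.5, 0, 0, 0],
  [0, 0, 0, 2.2, 0, 0, 0],
  [0, 0, 0, 1.2, 0, 0, 0],
  [0, 0, 0, 0.5, 0, 0, 0],
  [0, 0, 0, 0, 0, 0, 0],
  [0.73, 0, 0, 0, 0, 0, 0],
  [0.73, 0, 0, 0, 0, 0, 0],
  [0.73, 0, 0, 0, 0, 0, 0],
  [0.73, 0, 0, -1.5, 0, 0, 0],
  [0.73, 0, 0, -3, 0, 0, 0],
  [0.73, 0, 0, -4, 0, 0, 0],
])

```text
clock: 10.75
position: [472.6, -349.3, 110.8]
ee_rot: [0.06, 0.998, 0.001, -0.002]
contact_force: [0.7, -0.3, -0.1]
gripper_width: 62.1
```

Run:
```python
from h import *
plan(472,284,140,3.5)
d=load('pics/top0.pkl')['image'][155:225,70:185,::-1];s=load('pics/scene0.pkl')['image'][115:190,310:420,::-1]
f=lambda a:cv2.resize(a,(520,330),interpolation=cv2.INTER_CUBIC)
cv2.imwrite('pics/tote.png',cv2.resize(np.hstack([cv2.resize(d,(115*6,70*6),interpolation=cv2.INTER_CUBIC)]),None,fx=1.1,fy=1.1))
```

```text
t0 -6.9 tilt [-0.004  0.002] turn_z -10.4 shift_cm [-3.81 63.21 -2.92] pos [ 472.6 -349.3  110.8] w 62.1 clk 10.8
```

View pics/tote.png

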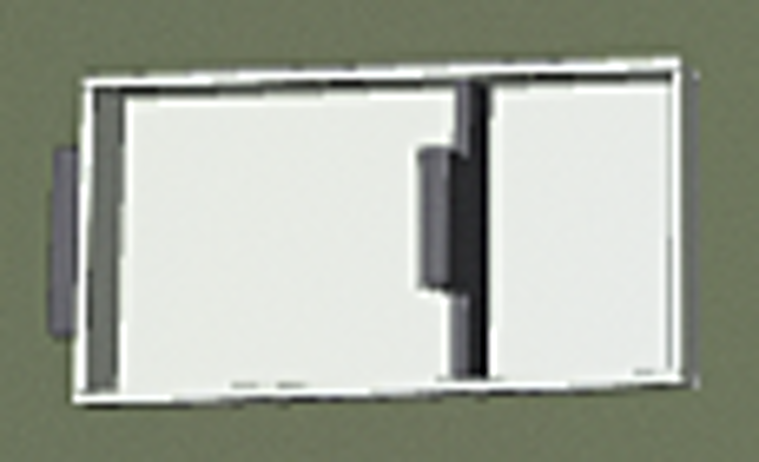

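The tote crop shows the tab top centred near crop (433,218), which puts the divider at about y=282 mm in world. I'm going there to grip it.

>>> servo_tool([
  [1, 0, 0, -1.5, 0, 0, -5.2],
  [1, 0, 0, -1.5, 0, 0, -5.2],
  [1, -0.2, 3, 0, 0, 0, 0],
  [1, -0.3, 4.6, 0, 0, 0, 0],
  [1, -0.3, 4.6, 0, 0, 0, 0],
  [1, -0.3, 4.6, 0, 0, 0, 0],
  [1, -0.3, 4.6, 0, 0, 0, 0],
  [1, -0.3, 4.6, 0, 0, 0, 0],
  [1, -0.3, 4.6, 0, 0, 0, 0],
  [1, -0.3, 4.6, 0, 0, 0, 0],
  [1, -0.3, 4.6, 0, 0, 0, 0],
  [1, -0.3, 4.6, 0, 0, 0, 0],
])

```text
clock: 11.95
position: [475.1, 97.1, 142.0]
ee_rot: [-0.031, 1.0, 0.0, 0.001]
contact_force: [0.0, -0.1, 0.9]
gripper_width: 85.4
```

>>> servo_tool([
  [1, -0.2, 4.6, 0, 0, 0, 0],
  [1, -0.2, 4.6, 0, 0, 0, 0],
  [1, -0.2, 4.6, 0, 0, 0, 0],
  [1, -0.2, 3.5, 0, 0, 0, 0],
  [1, 0, 1.5, 0, 0, 0, 0],
  [1, 0, 0, 0, 0, 0, 0],
  [1, 0, 0, 0, 0, 0, 0],
])

```text
clock: 12.65
position: [471.3, 282.5, 141.2]
ee_rot: [-0.031, 1.0, -0.0, -0.0]
contact_force: [-0.1, -0.1, -0.7]
gripper_width: 85.9
```

Run:
```python
from h import *
plan(472,282,44,3.5)
from bench import *
d=get_image('top');pickle.dump(d,open('pics/top2.pkl','wb'))
cv2.imwrite('pics/g4.png',cv2.resize(d['image'][90:250,60:440,::-1],None,fx=2.1,fy=2.1,interpolation=cv2.INTER_CUBIC))
```

```text
t0 3.5 tilt [-0.001 -0.001] turn_z 0.0 shift_cm [-0.07 -0.06  9.72] pos [471.3 282.5 141.2] w 85.9 clk 12.7
```

View pics/g4.png

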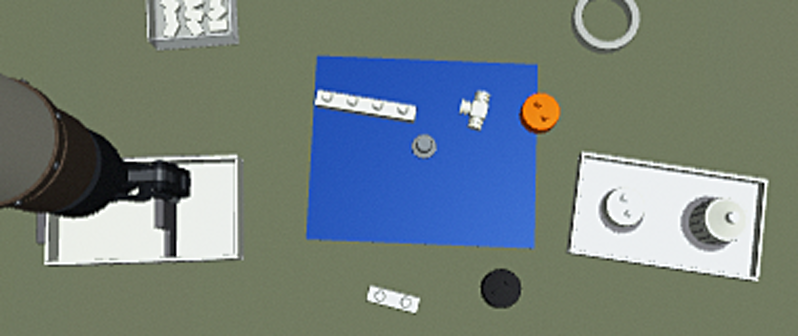

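The picture shows the filter standing upright on the large disc (tip at crop (730,217)) and the cap on the small one, with the stock undisturbed. Next is the divider grip.

>>> servo_tool([
  [1, 0, 0, 2, 0, 0, 0],
  [1, 0, 0, 2.5, 0, 0, 0],
  [1, 0, 0, 2.5, 0, 0, 0],
  [1, 0, 0, 2, 0, 0, 0],
  [1, 0, 0, 0.7, 0, 0, 0],
  [0, 0, 0, 0, 0, 0, 0],
  [0, 0, 0, 0, 0, 0, 0],
  [0, 0, 0, 0, 0, 0, 0],
  [0, 0, 0, 0, 0, 0, 0],
  [0, 0, 0, 0, 0, 0, 0],
  [0, 0, 0, 0, 0, 0, 0],
  [0, 0, 0, 0, 0, 0, 0],
])

```text
clock: 13.9
position: [471.9, 283.6, 45.1]
ee_rot: [-0.031, 1.0, 0.0, 0.0]
contact_force: [-0.4, -0.7, 5.4]
gripper_width: 8.7
```

Run:
```python
from h import *
plan(467.7,350.5,44,3.5)
d=load('pics/top2.pkl')
print(plane(d,[(60+730/2.1,90+217/2.1)],74),'cap',plane(d,[(60+626/2.1,90+208/2.1)],28))
```

```text
t0 3.6 tilt [0.001 0.001] turn_z 0.1 shift_cm [0.01 6.7  0.11] pos [471.9 283.6  45.1] w 8.7 clk 13.9
[[ 472.72937165 -344.61094693   74.        ]] cap [[ 485.90939175 -244.67532064   28.        ]]
```

>>> servo_tool([
  [0, 0, 0.5, 0, 0, 0, 0],
  [0, 0, 1, 0, 0, 0, 0],
  [0, 0, 1.5, 0, 0, 0, 0],
  [0, 0, 1.5, 0, 0, 0, 0],
  [0, 0, 1.2, 0, 0, 0, 0],
  [0, 0, 0.7, 0, 0, 0, 0],
  [0, 0, 0.3, 0, 0, 0, 0],
  [0.5, 0, 0, 0, 0, 0, 0],
  [0.5, 0, 0, 0, 0, 0, 0],
  [0.5, 0, 0, 0, 0, 0, 0],
  [0.5, 0, 0, -1.5, 0, 0, 0],
  [0.5, 0, 0, -4, 0, 0, 0],
])

```text
clock: 15.1
position: [465.5, 347.9, 95.9]
ee_rot: [-0.03, 1.0, -0.003, -0.003]
contact_force: [1.3, -0.4, -1.0]
gripper_width: 42.5
```

Run:
```python
from h import *
plan(604,61,120,81.8)
```

```text
t0 3.5 tilt [-0.007 -0.007] turn_z -78.3 shift_cm [ 26.42 -17.8   -2.41] pos [465.5 347.9  95.9] w 42.5 clk 15.1
```

>>> servo_tool([
  [1, 0, 0, -2.5, 0, 0, -7],
  [1, 0, 0, -1, 0, 0, -8],
  [1, 0, 0, 0, 0, 0, -8],
  [1, 0, 0, 0, 0, 0, -8],
  [1, 0, 0, 0, 0, 0, -8],
  [1, 0, 0, 0, 0, 0, -8],
  [1, 0, 0, 0, 0, 0, -8],
  [1, 0, 0, 0, 0, 0, -8],
  [1, 0, 0, 0, 0, 0, -8],
  [1, 0, 0, 0, 0, 0, -7.3],
])

```text
clock: 16.1
position: [467.4, 349.9, 134.0]
ee_rot: [-0.657, 0.754, 0.0, -0.0]
contact_force: [-0.1, -0.2, 0.4]
gripper_width: 85.5
```

>>> servo_tool([
  [1, 2, -1.3, 0, 0, 0, 0],
  [1, 3.4, -2.3, 0, 0, 0, 0],
  [1, 3.4, -2.3, 0, 0, 0, 0],
  [1, 3.4, -2.3, 0, 0, 0, 0],
  [1, 3.4, -2.3, 0, 0, 0, 0],
  [1, 3.4, -2.3, 0, 0, 0, 0],
  [1, 3.4, -2.3, 0, 0, 0, 0],
  [1, 3, -2, 0, 0, 0, 0],
  [1, 1, -0.7, 0, 0, 0, 0],
  [1, 0, 0, 0, 0, 0, 0],
])

```text
clock: 17.1
position: [606.5, 62.0, 133.8]
ee_rot: [-0.654, 0.757, 0.0, -0.0]
contact_force: [0.3, 0.7, -0.7]
gripper_width: 85.4
```

Run:
```python
from h import *
plan(603.5,61.2,12.5,81.8)
```

```text
t0 81.7 tilt [-0.001 -0.   ] turn_z -0.1 shift_cm [ 0.12  0.28 12.13] pos [606.5  62.  133.8] w 85.4 clk 17.1
```

>>> servo_tool([
  [1, 0.1, 0.3, 2, 0, 0, 0],
  [1, 0, 0, 3, 0, 0, 0],
  [1, 0, 0, 3, 0, 0, 0],
  [1, 0, 0, 2.5, 0, 0, 0],
  [1, 0, 0, 1.2, 0, 0, 0],
  [1, 0, 0, 0.4, 0, 0, 0],
  [0, 0, 0, 0, 0, 0, 0],
  [0, 0, 0, 0, 0, 0, 0],
  [0, 0, 0, 0, 0, 0, 0],
  [0, 0, 0, 0, 0, 0, 0],
  [0, 0, 0, 0, 0, 0, 0],
  [0, 0, 0, 0, 0, 0, 0],
])

```text
clock: 18.3
position: [603.8, 63.3, 14.4]
ee_rot: [-0.655, 0.756, -0.0, 0.001]
contact_force: [-1.4, 0.0, 3.6]
gripper_width: 16.6
```

>>> servo_tool([
  [0, 0, 0, 0, 0, 0, 0],
  [0, 0, 0, -1, 0, 0, 0],
  [0, 0, 0, -3, 0, 0, 0],
  [0, 0, 0, -4, 0, 0, 0],
  [0, 0, 0, -2, 0, 0, -4],
  [0, 0, 0, 0, 0, 0, -7.7],
  [0, 0, 0, 0, 0, 0, 0],
])

```text
clock: 19.0
position: [603.0, 63.1, 114.2]
ee_rot: [0.728, -0.685, 0.0, -0.001]
contact_force: [0.5, 0.2, -0.8]
gripper_width: 16.3
```

Run:
```python
from h import *
plan(472.1,277.5,100,93.5)
from bench import *
d=get_image('scene');c=d['image'][110:270,210:430,::-1]
cv2.imwrite('pics/g5.png',cv2.resize(c,None,fx=3.4,fy=3.4,interpolation=cv2.INTER_CUBIC))
```

```text
t0 93.5 tilt [0.001 0.001] turn_z 0.0 shift_cm [-22.2   11.76   1.42] pos [603.   63.1 114.2] w 16.3 clk 19.0
```

View pics/g5.png

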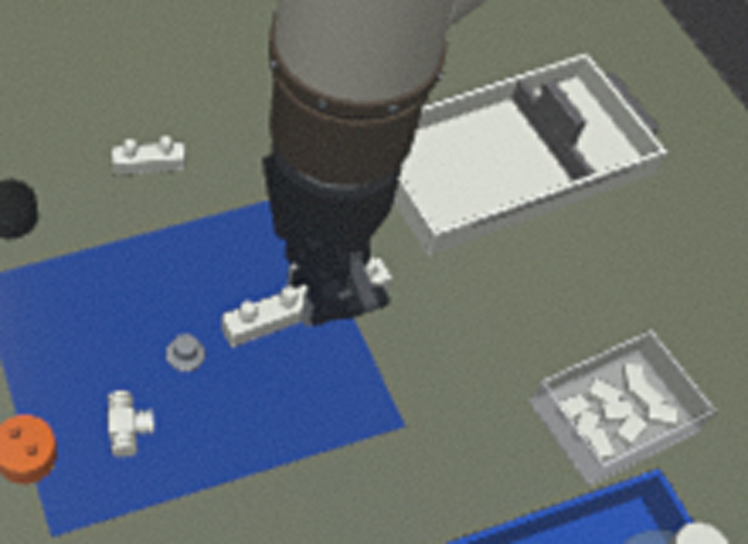

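The manifold is held level, and the divider now stands near the grey-grip end.

>>> servo_tool([
  [0, -2, 1.1, 0, 0, 0, 0],
  [0, -3.5, 1.8, 0, 0, 0, 0],
  [0, -3.5, 1.9, 0, 0, 0, 0],
  [0, -3.5, 1.9, 0, 0, 0, 0],
  [0, -3.5, 1.9, 0, 0, 0, 0],
  [0, -3.5, 1.8, 0, 0, 0, 0],
  [0, -2, 1, 0, 0, 0, 0],
  [0, -0.7, 0.4, 0, 0, 0, 0],
  [0, 0, 0, 0, 0, 0, 0],
  [0, 0, 0, 0, 0, 0, 0],
])

```text
clock: 20.05
position: [471.7, 276.6, 112.8]
ee_rot: [0.728, -0.685, 0.0, 0.001]
contact_force: [0.3, -0.2, -0.8]
gripper_width: 16.2
```

Run:
```python
from h import *
plan(472.1,277.5,18.5,93.5)
```

```text
t0 93.5 tilt [-0.001 -0.001] turn_z -0.0 shift_cm [-0.09 -0.05  9.43] pos [471.7 276.6 112.8] w 16.2 clk 20.1
```

Lower it, release with a small opening, and lift.

>>> servo_tool([
  [0, -0.1, 0, 2, 0, 0, 0],
  [0, 0, 0, 2.5, 0, 0, 0],
  [0, 0, 0, 2.5, 0, 0, 0],
  [0, 0, 0, 1.4, 0, 0, 0],
  [0, 0, 0, 0.7, 0, 0, 0],
  [0, 0, 0, 0.3, 0, 0, 0],
  [0, 0, 0, 0, 0, 0, 0],
  [0.45, 0, 0, 0, 0, 0, 0],
  [0.45, 0, 0, 0, 0, 0, 0],
  [0.45, 0, 0, 0, 0, 0, 0],
  [0.45, 0, 0, -2, 0, 0, 0],
  [0.45, 0, 0, -4, 0, 0, 0],
])

```text
clock: 21.25
position: [469.9, 276.9, 77.6]
ee_rot: [0.728, -0.685, -0.0, 0.004]
contact_force: [0.9, 0.4, 0.1]
gripper_width: 38.2
```

Run:
```python
from h import *
plan(603.5,-73.5,110,76)
```

```text
t0 93.5 tilt [-0.005 -0.005] turn_z 17.5 shift_cm [ 30.77 -21.44  -3.24] pos [469.9 276.9  77.6] w 38.2 clk 21.2
```

>>> servo_tool([
  [0.6, 0, 0, -3.2, 0, 0, 4.5],
  [1, 0, 0, 0, 0, 0, 6],
  [1, 0, 0, 0, 0, 0, 6],
  [1, 2, -1.4, 0, 0, 0, 0],
  [1, 3.4, -2.4, 0, 0, 0, 0],
  [1, 3.4, -2.4, 0, 0, 0, 0],
  [1, 3.4, -2.4, 0, 0, 0, 0],
  [1, 3.4, -2.4, 0, 0, 0, 0],
  [1, 3.4, -2.4, 0, 0, 0, 0],
  [1, 3.4, -2.4, 0, 0, 0, 0],
  [1, 3.4, -2.4, 0, 0, 0, 0],
  [1, 3.4, -2.4, 0, 0, 0, 0],
])

```text
clock: 22.45
position: [607.4, -53.9, 111.9]
ee_rot: [-0.623, 0.782, -0.0, 0.0]
contact_force: [0.7, 0.4, -0.1]
gripper_width: 85.8
```

>>> servo_tool([
  [1, 1, -0.5, 0, 0, 0, 0],
  [1, 0, 0, 0, 0, 0, 0],
  [1, 0, 0, 0, 0, 0, 0],
])

```text
clock: 22.75
position: [609.1, -62.7, 111.3]
ee_rot: [-0.623, 0.782, 0.0, -0.0]
contact_force: [-0.7, 0.4, -0.2]
gripper_width: 85.1
```

Run:
```python
from h import *
plan(603.5,-73,9,77)
from bench import *
d=get_image('scene');c=d['image'][100:270,200:430,::-1]
cv2.imwrite('pics/g6.png',cv2.resize(c,None,fx=3.4,fy=3.4,interpolation=cv2.INTER_CUBIC))
```

```text
t0 77.0 tilt [-0.  0.] turn_z 0.0 shift_cm [ 1.13  0.31 10.23] pos [609.1 -62.7 111.3] w 85.1 clk 22.8
```

View pics/g6.png

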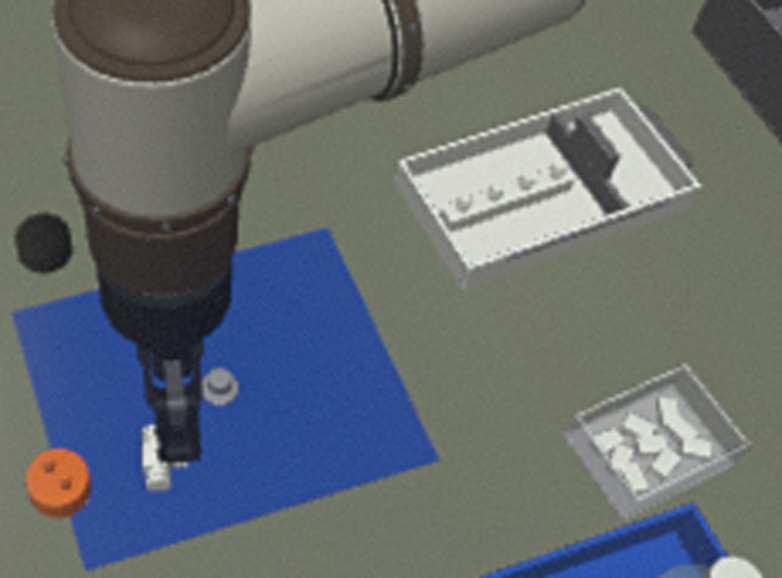

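The manifold lies flat and straight in the long compartment (crop (515,200)). The gripper is beside the tee, needing 11 mm more along tool x.

>>> servo_tool([
  [1, 1.1, 0.3, 1, 0, 0, 0],
  [1, 0, 0, 2.5, 0, 0, 0],
  [1, 0, 0, 3, 0, 0, 0],
  [1, 0, 0, 2.2, 0, 0, 0],
  [1, 0, 0, 1.1, 0, 0, 0],
  [1, 0, 0, 0.4, 0, 0, 0],
  [0, 0, 0, 0, 0, 0, 0],
  [0, 0, 0, 0, 0, 0, 0],
  [0, 0, 0, 0, 0, 0, 0],
  [0, 0, 0, 0, 0, 0, 0],
  [0, 0, 0, 0, 0, 0, 0],
  [0, 0, 0, 0, 0, 0, 0],
])

```text
clock: 24.0
position: [605.3, -73.1, 10.9]
ee_rot: [-0.623, 0.782, -0.001, 0.001]
contact_force: [-0.9, 0.6, 6.6]
gripper_width: 42.3
```

>>> servo_tool([
  [0, 0, 0, -0.5, 0, 0, 0],
  [0, 0, 0, -2, 0, 0, 0],
  [0, 0, 0, -3.5, 0, 0, 0],
  [0, 0, 0, -3.5, 0, 0, 0],
  [0, 0, 0, -2, 0, 0, 0],
  [0, 0, 0, 0, 0, 0, 0],
])

```text
clock: 24.6
position: [606.0, -73.2, 128.1]
ee_rot: [-0.623, 0.782, -0.002, 0.003]
contact_force: [-0.6, -0.2, -0.9]
gripper_width: 42.4
```

Run:
```python
from h import *
plan(465.8,379,120,93.5)
from bench import *
d=get_image('scene');c=d['image'][170:270,190:340,::-1]
cv2.imwrite('pics/g7.png',cv2.resize(c,None,fx=4.5,fy=4.5,interpolation=cv2.INTER_CUBIC))
```

```text
t0 77.1 tilt [0.007 0.   ] turn_z -16.4 shift_cm [-46.    11.23   0.81] pos [606.  -73.2 128.1] w 42.4 clk 24.6
```

View pics/g7.png

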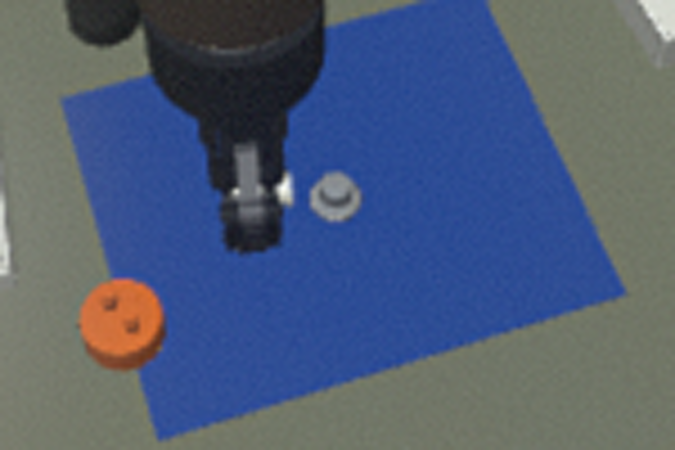

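The tee is held, with its branch showing level at crop (285,188). I'm carrying it to the short compartment.

>>> servo_tool([
  [0, 0, 0, 0, 0, 0, -8.2],
  [0, 0, 0, 0, 0, 0, -8.2],
  [0, -2.2, 0.5, 0, 0, 0, 0],
  [0, -4.4, 1, 0, 0, 0, 0],
  [0, -4.4, 1.1, 0, 0, 0, 0],
  [0, -4.4, 1.1, 0, 0, 0, 0],
  [0, -4.4, 1.1, 0, 0, 0, 0],
  [0, -4.4, 1.1, 0, 0, 0, 0],
  [0, -4.4, 1.1, 0, 0, 0, 0],
  [0, -4.4, 1.1, 0, 0, 0, 0],
  [0, -4.4, 1.1, 0, 0, 0, 0],
  [0, -4.4, 1, 0, 0, 0, 0],
])

```text
clock: 25.85
position: [475.4, 338.6, 122.4]
ee_rot: [0.728, -0.686, -0.0, 0.002]
contact_force: [0.7, 0.7, 0.3]
gripper_width: 42.3
```

>>> servo_tool([
  [0, -3, 0.7, 0, 0, 0, 0],
  [0, -1.2, 0.3, 0, 0, 0, 0],
  [0, 0, 0, 0, 0, 0, 0],
  [0, 0, 0, 0, 0, 0, 0],
])

```text
clock: 26.25
position: [464.3, 377.8, 123.2]
ee_rot: [0.728, -0.686, 0.0, 0.001]
contact_force: [-0.9, 0.5, 1.0]
gripper_width: 42.9
```

Run:
```python
from h import *
plan(465.8,379,15.5,93.5)
from bench import *
d=get_image('scene');c=d['image'][90:210,300:450,::-1]
cv2.imwrite('pics/g8.png',cv2.resize(c,None,fx=4.5,fy=4.5,interpolation=cv2.INTER_CUBIC))
```

```text
t0 93.4 tilt [-0.002 -0.002] turn_z -0.1 shift_cm [-0.11 -0.15 10.77] pos [464.3 377.8 123.2] w 42.9 clk 26.2
```

View pics/g8.png

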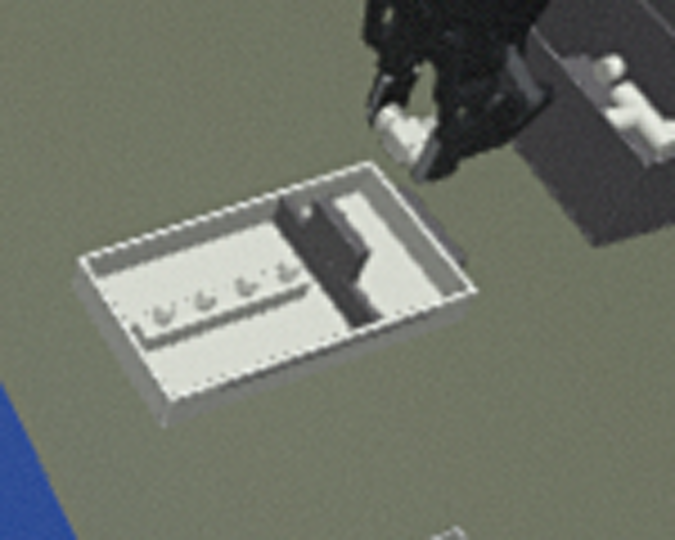

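The tee is held level over the short compartment. I'll lower it and release.

>>> servo_tool([
  [0, -0.1, -0.1, 2.2, 0, 0, 0],
  [0, 0, 0, 3, 0, 0, 0],
  [0, 0, 0, 2.7, 0, 0, 0],
  [0, 0, 0, 1.6, 0, 0, 0],
  [0, 0, 0, 0.8, 0, 0, 0],
  [0, 0, 0, 0.4, 0, 0, 0],
  [0, 0, 0, 0, 0, 0, 0],
  [0.65, 0, 0, 0, 0, 0, 0],
  [0.65, 0, 0, 0, 0, 0, 0],
  [0.65, 0, 0, 0, 0, 0, 0],
  [0.65, 0, 0, -2, 0, 0, 0],
  [0.65, 0, 0, -4, 0, 0, 0],
])

```text
clock: 27.5
position: [464.1, 378.5, 75.2]
ee_rot: [0.728, -0.686, 0.0, 0.004]
contact_force: [0.2, 0.1, -0.5]
gripper_width: 55.5
```

>>> servo_tool([
  [0.65, 0, 0, -5, 0, 0, 0],
  [0.65, 0, -4, -3, 0, 0, 0],
  [0.65, 4, -3, 0, 0, 0, 0],
  [0.65, 4, -3, 0, 0, 0, 0],
  [0.65, 4, -3, 0, 0, 0, 0],
  [0.65, 4, -3, 0, 0, 0, 0],
  [0.65, 4, -3, 0, 0, 0, 0],
  [0.65, 3, 0, 0, 0, 0, 0],
  [0.65, 0, 0, 0, 0, 0, 0],
  [0.65, 0, 0, 0, 0, 0, 0],
])

```text
clock: 28.5
position: [669.2, 161.4, 157.5]
ee_rot: [0.728, -0.686, -0.0, -0.0]
contact_force: [-0.2, -0.1, 0.3]
gripper_width: 55.5
```

Run:
```python
from h import *
from bench import *
print(read_state()['position'])
d=get_image('top');pickle.dump(d,open('pics/top3.pkl','wb'));s=get_image('scene');pickle.dump(s,open('pics/scene3.pkl','wb'))
f=lambda a:cv2.resize(a[:,:,::-1],(400,280),interpolation=cv2.INTER_CUBIC)
t,q=d['image'],s['image']
cv2.imwrite('pics/fin.png',np.vstack([np.hstack([f(t[150:234,65:185]),f(t[150:234,320:440])]),np.hstack([f(q[115:199,305:425]),f(q[180:264,85:205])])]))
```

```text
[669.15502859 161.35304147 157.47310142]
```

View pics/fin.png

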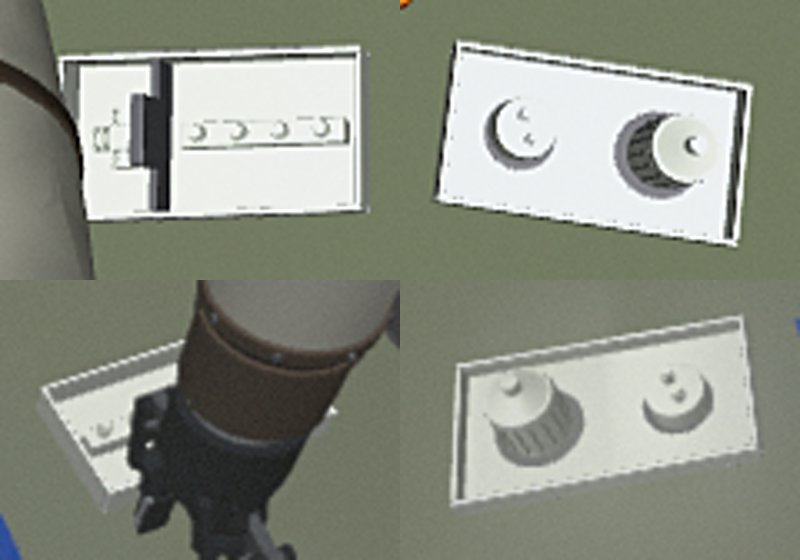

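Run:
```python
from h import *
d=load('pics/top3.pkl')
P=lambda u,v,z,ox:plane(d,[(ox+u/3.333,150+v/3.333)],z)[0]
def loc(p,c,t):
    t=np.radians(t);e=p[:2]-c;return np.round([e[0]*np.cos(t)+e[1]*np.sin(t),-e[0]*np.sin(t)+e[1]*np.cos(t)],1)
T=np.array([470,311]);Y=np.array([480.4,-297])
print('tab',loc(P(139,130,60,65),T,3.5),'man',loc(P(266,133,22,65),T,3.5),'tee',loc(P(121,138,20,65),T,3.5))
print('filter',loc(P(693,146,74,320-120),Y,-7.2),'cap',loc(P(526,126,28,320-120),Y,-7.2))
from bench import job_done
print(job_done())
```

```text
tab [-1.1 37.7] man [ -1.1 -38.7] tee [-0.8 67.6]
filter [ -2.6 -49. ] cap [ 1.8 53.6]
the job is handed in; nothing more can be done
None
```

Both kits are made up and the job is handed in at about 28.6 s of the 128 s allowed. I slid the divider by gripping its tab, then placed the parts with gripper grasps. The hand-in reports no verdict, so these figures are from my last camera measurement.

| Item | Last measured position (mm, in the tote or tray frame) | Required |
|---|---|---|
| Divider | +38 along the tote | above +15 |
| Long manifold | x −1, y −39, looks flat and straight | x within ±48, y −50 to +12 |
| Tee connector | x −1, y +68, looks flat, between divider and grip end | x within ±50, y below +106 |
| Capsule filter | x −3, y −49, looks upright | x within ±15, y −67 to −37 |
| Bottle cap | x +2, y +54, ports up | x within ±15, y +37 to +67 |

- **Left alone:** The arm passed clear of the short manifold, the ferrule and the look-alikes. The views I took showed them unmoved, but I did not measure them again at the end.
- **Forces:** The contact forces I read stayed below 7 N, and the gripper was raised clear of everything at hand-in.
- **Failed or conflicting checks:** No check failed or disagreed. The arm blocked part of the tote in the last scene view, so the tote positions come from the top view only, read from pixels by eye.

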